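Bring the square tea tin to the front of the sprung spice carousel and hold it there

ROBOT

A 6-joint arm with a two-finger parallel gripper is mounted at the origin on the work surface. World frame = base frame: x ahead of the robot, y to its left, z up, the work surface at z = 0. Lengths are in m, angles in rad, forces in N, time in s.
With the tool pointing down it reaches from about 0.3 to 0.775 m from the base axis. Payload 14.6 kg.
Tool frame: the origin (TCP) lies at the centre of the arm's flange, where the gripper is bolted on; the fingertips stand 199 mm ahead of it and the grasp point (between the pads) lies hold_point_z ahead of it (hold_point_z is the distance from the TCP to the grasp point, in m); z points along the fingers, y is the line along which they close (so a half turn about z gives the same grasp; the last joint's range is limited). The gripper opens to 94 mm and grips with 3 to 60 N. Pads are 16 mm wide; open, the fingers measure 119 mm over their backs; the gripper's body (75 mm by 177 mm) begins 78 mm behind the grasp point.
Start: joints at [1.263, 0.3, 1.521, -0, 1.321, -0.067], TCP at [0.131, 0.534, 0.405] pointing down, gripper open.
Joint ranges: [-3.03, 3.03], [-0.79, 2.21], [0.23, 2.52], [-1.04, 4.18], [0, 3.07], [-2.55, 2.55]. Speed limits (rad/s): [2.22, 2.22, 2.57, 3.14, 3.14, 3.14].

INTERFACE

Orientations are given as a rotation vector (axis times angle).
In Python, from rig import * gives the robot as it stands.
- The arm moves only by the shell command python3 -m inch 'ROWS' [FORCE]. ROWS is JSON, a list of rows, each an object with "slide": the shift along the tool's x, y, z normalised to -1 to 1, where 1 is 0.06 m, a list of three; "dr": the turn, a rotation vector about the tool's x, y, z normalised to -1 to 1, where 1 is 8 degrees, a list of three; "claw": the opening, from -1 (shut) to 1 (fully open). A call has 1 to 12 rows; each row shifts and turns the commanded pose from where the row before left it, along the tool's axes as they then stand; what a row does not reach is not made up. A row lasts 1/8 s, in which the tool goes at most 62.5 mm and 10.7 degrees, less where a joint would pass 70% of its speed; a pose out of reach is approached as far as the arm can. A call with a number of a shift or a turn outside -1 to 1 is refused whole. A call with a gripper value outside its range is refused whole. The fingers move at their own pace and stop on an object; FORCE is the grip in N (left out, the last holds). Time passes only in rows, so rows that do not move let the fingers close. It gives the time, the measured TCP pose, the force, the opening and the grip force at its end, in the units of the state.
- read_state(): the state, without advancing time (a new reading comes with each control period).
- capture(name): name is "scene" or "top" or "wrist"; returns a dict with "color" (400x640x3 uint8, blue, green, red), "K" (3x3 intrinsics, pixels), "rvec" (rotation vector, rad) and "tvec" (3), from world to camera coordinates, as OpenCV has them; the wrist camera has in their place "mount" (4x4, takes a point from camera to tool coordinates, whose origin is the TCP and whose axes are the flange's). Camera axes: x right, y down, z forward; pixel columns grow to the right and rows downward; lengths in m; the calibration is good to about 2 mm. A picture is of the moment at which its call begins: read the wrist's pose just before it. There is no depth.
- sign_off(): hands the job in; it is judged then, once.
Trained networks look in the newest picture that a camera, given by its name, has taken for a name from the list of things; names that differ only in an ending like _2 or _b are one class to them, and where a whole thing is asked for, a point or a joint stands for the part that bears it (a point fixed in the world has none). Each returns a list of dicts, best first, with "conf" (0 to 1); they miss things now and then, are a little off and sometimes report something else, mostly with a low value. They report only what shows in the picture. A call takes as long as a camera call.
- cut_out(name, camera): "mask" (400x640 bool, what is visible of it).
- mark_of(name, camera): "location" ([x, y, z] in m, in world coordinates, good to about 4 mm: a listed point, or the origin of a listed thing).
The state is a dict: "t": time; "joint_positions": joint angles; "qvel": joint speeds; "joint_efforts": joint torques, N m; "eef_pos": TCP position; "ee_rot": TCP orientation; "contact_force": force on the tool from outside, world axes, zero at the start; "wrist_torque": the same for the moment, N m; "opening": opening from 0.0 (shut) to 1.0 (fully open); "grip_force": force on a finger pad.
Only numpy, scipy, OpenCV 4.12 (cv2) and the standard library are available. Lean on these libraries where they do the work, as an engineer would, in place of code of your own. Each camera call takes 0.05 s, during which the arm holds its last target. There are 200 camera calls.

TASK

Take the spice carousel by its upright wooden peg and turn it smoothly until the square tea tin stands at the front, in line with the tongue on the carousel's base, then keep hold of the peg so that the carousel stays still there: a spring turns it back if you let go, so finish while holding it. The peg is slender, so handle it gently, with no more than about 30 N of grip; do not touch the jars or the tin, which must stay upright in their rings, and leave the other things on the table alone.

Things in the scene. Friction and masses are not known exactly. Their poses are not given: they have to be found in the camera images.
- carousel: fixed wooden base of the spice carousel, a disc 210 mm across with a tongue 22 mm wide sticking out to the front; origin at the middle of its underside, on the vertical turning axis; its -x axis points along the tongue, to the front, its z axis up. The round turning plate above it is 264 mm across, its top 32 mm above the table, and stops 2.3 rad to either side of rest
- tongue_tip (a point): tip of the tongue, 201 mm in front of the axis, 12 mm above the table; it shows beyond the plate's edge
- front_place (a point): point 83 mm in front of the axis, over the tongue, at the height of the plate's top: where the tea tin's underside centre should come. It does not turn
- turntable (a joint): turning angle of the plate in rad, counter-clockwise seen from above is positive; 0 at rest, where it starts. A spring pulls it back to 0 (0.2 N m per rad)
- peg: upright round wooden peg, 14 mm in diameter, 113 mm tall, with a small 22 mm collar in its lowest 6 mm, standing on the plate 118 mm from the axis and spinning freely on a pin about its own axis; turns with the plate; at rest it stands over the tongue. Origin at its foot, 32 mm above the table. All the jars end below 92 mm above the table, so the peg's upper 50 mm stands clear of them
- peg_top (a point): centre of the peg's top end, 145 mm above the table
- tea_tin: the only square tin, 43 x 43 mm, 56 mm tall, plain metal; loose in a low ring (8 mm high, 62 mm inside) on the plate, 83 mm from the axis; at the start about 50 or 105 degrees to one side of the tongue; origin at the centre of its underside. Not to be touched
- jar_a: round spice jar with a flat lid, 56 mm tall, 58 mm across, loose in a low ring on the carousel; origin at the centre of its underside. Not to be touched
- jar_b: round spice jar with a flat lid, 48 mm tall, 58 mm across, loose in a low ring on the carousel; origin at the centre of its underside. Not to be touched
- jar_c: round spice jar with a flat lid, 56 mm tall, 58 mm across, loose in a low ring on the carousel; origin at the centre of its underside. Not to be touched
- jar_d: round spice jar with a flat lid, 50 mm tall, 58 mm across, loose in a low ring on the carousel; origin at the centre of its underside. Not to be touched
- sufuria: steel cooking pot with a turned-out rim, 244 mm across, 92 mm tall; origin at the centre of its underside. Leave alone
- bowl: orange melamine bowl, 150 mm across, 60 mm tall; origin at the centre of its underside. Leave alone
- mug: white mug, 80 mm across, 85 mm tall; origin at the centre of its underside. Leave alone
- paddle: wooden cooking paddle lying on the far side of the table, about 420 mm long along its y axis, 14 mm thick; origin in its shaft, on the table. Leave alone

How it is judged:
By the outcome, as a careful person would: the job done as asked, in the order asked, and still so for the second after the job is handed in, while the arm keeps its last pose, push and grip.
It also fails if it takes over 38 s, if anything falls off the work surface, if the arm or the gripper's body presses on something with over 40 N, if the wrist force passes 120 N, or if a joint passes its speed limit or range.

## Working session

There is one attempt and no reset: what is moved stays moved. The work goes in short steps, Python scripts to look and compute and a shell command to move; the robot and the scene stay as the last step left them, time stands still between calls to the robot, and variables do not carry over. Pictures are saved under pics/ and viewed, at most 10 in all, crops included, and the job is handed in when it is done.

```bash
ls; mkdir -p pics
python3 - <<'E'
from rig import *
import cv2,numpy as np
s=read_state();print({k:np.round(v,3).tolist() for k,v in s.items()})
import rig;print([n for n in dir(rig) if not n.startswith('_')])
try: print(hold_point_z)
except Exception as e: print(e)
for c in ("scene","top"):
    im=capture(c);cv2.imwrite(f'pics/{c}0.png',im["color"])
    for n in ("carousel","tongue_tip","front_place","peg","peg_top","tea_tin","jar_a","sufuria","bowl","mug","paddle"):
        print(c,n,[(np.round(d["location"],3).tolist(),round(d["conf"],2)) for d in mark_of(n,c)[:4]])
E
```

```text
pics
{'t': 0.0, 'joint_positions': [1.263, 0.3, 1.522, 0.0, 1.321, -0.067], 'qvel': [-0.002, -0.001, 0.0, -0.0, -0.001, 0.0], 'joint_efforts': [0.0, -53.182, -35.273, 0.071, 0.025, -0.0], 'eef_pos': [0.131, 0.534, 0.404], 'ee_rot': [-0.377, -3.119, 0.002], 'contact_force': [0.379, 0.021, 0.221], 'wrist_torque': [-0.029, 0.012, -0.015], 'grip_force': 0.0, 'opening': 0.999}
['PlanningError', 'capture', 'cut_out', 'hold_point_z', 'mark_of', 'read_state', 'sign_off']
0.1804
scene carousel [([0.609, -0.076, 0.001], 0.67)]
scene tongue_tip [([0.407, -0.089, 0.015], 0.58), ([0.661, 0.383, 0.001], 0.53)]
scene front_place [([0.525, -0.082, 0.031], 0.88)]
scene peg [([0.486, -0.082, 0.036], 0.51)]
scene peg_top [([0.487, -0.079, 0.141], 0.51)]
scene tea_tin [([0.631, -0.158, 0.029], 0.48)]
scene jar_a [([0.553, -0.013, 0.032], 0.89), ([0.691, -0.075, 0.033], 0.68), ([0.556, -0.142, 0.034], 0.64), ([0.618, 0.013, 0.028], 0.56)]
scene sufuria [([0.66, 0.378, -0.004], 0.85)]
scene bowl [([0.425, 0.404, -0.0], 0.92), ([0.525, -0.08, 0.032], 0.17)]
scene mug [([0.342, -0.349, 0.0], 0.73)]
scene paddle [([0.808, 0.031, 0.003], 0.94)]
top carousel [([0.61, -0.076, -0.002], 0.56), ([0.436, 0.409, 0.006], 0.19)]
top tongue_tip [([0.41, -0.082, 0.015], 0.55)]
top front_place [([0.526, -0.082, 0.034], 0.66)]
top peg [([0.493, -0.078, 0.032], 0.36)]
top peg_top [([0.483, -0.081, 0.144], 0.49)]
top tea_tin [([0.634, -0.152, 0.034], 0.72), ([0.486, -0.082, 0.144], 0.59)]
top jar_a [([0.55, -0.017, 0.034], 0.68), ([0.623, 0.005, 0.031], 0.67), ([0.56, -0.144, 0.03], 0.66), ([0.69, -0.07, 0.03], 0.62)]
top sufuria [([0.663, 0.382, 0.002], 0.76), ([0.528, -0.084, 0.033], 0.66), ([0.612, -0.076, -0.003], 0.25)]
top bowl [([0.436, 0.408, 0.004], 0.68)]
top mug [([0.343, -0.347, -0.002], 0.87)]
top paddle [([0.812, 0.031, -0.0], 0.71), ([0.55, -0.015, 0.035], 0.28)]
```

View pics/scene0.png

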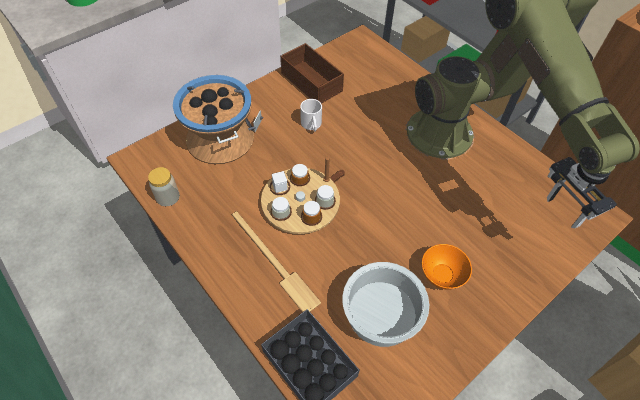

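View pics/top0.png

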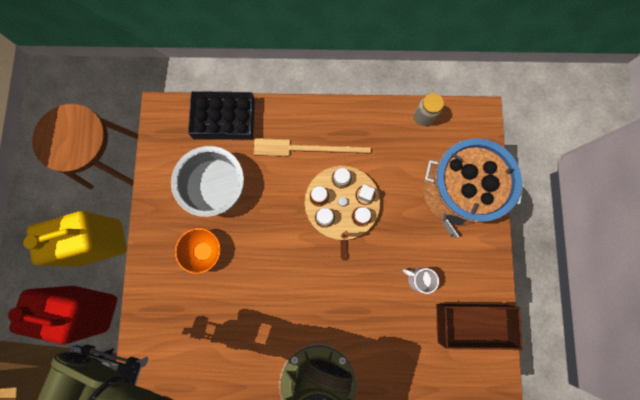

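The scene picture shows the tin at (279,182) and the peg at (327,168). In the top view the tin is at (367,193), right of the axis at (343,202), with the tongue pointing down to (344,258). The networks' positions agree with both pictures. The tin is about 104° counter-clockwise from the tongue, so the plate has to turn clockwise. I'll move above the peg first.

```bash
python3 -m inch '[{"slide":[-0.2,-0.37,0],"dr":[0,0,-1],"claw":1},{"slide":[-0.4,-0.6,0],"dr":[0,0,-1],"claw":1},{"slide":[-0.4,-0.75,0],"dr":[0,0,0],"claw":1},{"slide":[-0.4,-0.75,0],"dr":[0,0,0],"claw":1},{"slide":[-0.4,-0.75,0],"dr":[0,0,0],"claw":1},{"slide":[-0.4,-0.75,0],"dr":[0,0,0],"claw":1},{"slide":[-0.4,-0.75,0],"dr":[0,0,0],"claw":1},{"slide":[-0.4,-0.75,0],"dr":[0,0,0],"claw":1},{"slide":[-0.4,-0.75,0],"dr":[0,0,0],"claw":1},{"slide":[-0.4,-0.75,0],"dr":[0,0,0],"claw":1},{"slide":[-0.4,-0.75,0],"dr":[0,0,0],"claw":1},{"slide":[-0.4,-0.75,0],"dr":[0,0,0],"claw":1}]' 12
cat > h.py <<'E'
from rig import *
import numpy as np,cv2
from scipy.spatial.transform import Rotation as R
def m(n,c): 
    l=mark_of(n,c); return [(np.round(d["location"],4).tolist(),round(d["conf"],2)) for d in l[:2]]
def rel(p):
    s=read_state();r=R.from_rotvec(s["ee_rot"])
    g=np.array(s["eef_pos"])+r.apply([0,0,hold_point_z])
    return np.round(r.inv().apply(np.array(p)-g)/0.06,2), np.round(g,4), np.round(np.degrees(np.arctan2(*r.as_matrix()[[1,0],0])),1), s
E
python3 - <<'E'
from h import *
r=rel([.486,-.08,.125]);print(r[:3],r[3]["t"])
for c in ("wrist","top","scene"):
    im=capture(c);cv2.imwrite(f"pics/{c}1.png",im["color"])
    for n in ("peg_top","tongue_tip","carousel","tea_tin"): print(c,n,m(n,c))
E
```

```text
t: 2.7
eef_pos: [0.4154, 0.0293, 0.4049]
ee_rot: [-0.06, 3.14, 0.0]
contact_force: [0.8, 0.7, 0.7]
opening: 1.004
grip_force: 0.0
(array([-1.1 , -1.87,  1.66]), array([0.4156, 0.0293, 0.2245]), np.float64(-177.8)) 2.7
wrist peg_top []
wrist tongue_tip [([0.4063, -0.0857, 0.0132], 0.78)]
wrist carousel [([0.6077, -0.0745, 0.0028], 0.62)]
wrist tea_tin []
top peg_top [([0.4839, -0.0837, 0.145], 0.61)]
top tongue_tip [([0.403, -0.0796, 0.0118], 0.87)]
top carousel [([0.6104, -0.0756, -0.0014], 0.93), ([0.4073, -0.0808, 0.0108], 0.74)]
top tea_tin [([0.6317, -0.1557, 0.035], 0.72)]
scene peg_top [([0.4871, -0.0792, 0.1437], 0.58)]
scene tongue_tip [([0.4087, -0.0866, 0.0173], 0.59)]
scene carousel [([0.6092, -0.0769, 0.0012], 0.78)]
scene tea_tin [([0.6319, -0.1577, 0.0345], 0.62)]
```

```bash
python3 -m inch '[{"slide":[-0.35,-0.62,0.2],"dr":[0,0,0],"claw":1},{"slide":[-0.35,-0.62,0.2],"dr":[0,0,0],"claw":1},{"slide":[-0.35,-0.61,0.2],"dr":[0,0,0],"claw":0.6},{"slide":[0,0,0],"dr":[0,0,0],"claw":0.6}]' 12
python3 - <<'E'
from h import *
r=rel([.488,-.081,.125]);print(r[:3],r[3]["t"])
im=capture("wrist");cv2.imwrite("pics/wrist2.png",im["color"]);print(im["mount"].round(3) if hasattr(im["mount"],"round") else im["mount"])
for n in ("peg_top","peg","tea_tin","carousel","tongue_tip"): print(n,m(n,"wrist"))
s=r[3];T=R.from_rotvec(s["ee_rot"]);M=np.array(im["mount"])
for z,rad in((.145,0),(.032,0)):
  for p in ([.486,-.081,z],[.4915,-.081,z]):
    c=np.linalg.inv(M)@np.r_[T.inv().apply(np.array(p)-s["eef_pos"]),1]; u=im["K"]@c[:3];print(p,u[:2]/u[2])
E
```

```text
t: 3.95
eef_pos: [0.4827, -0.0791, 0.3674]
ee_rot: [0.057, -3.139, -0.001]
contact_force: [0.1, 0.2, -0.7]
opening: 0.827
grip_force: 0.0
(array([-0.09, -0.04,  1.03]), array([ 0.4824, -0.0791,  0.187 ]), np.float64(-177.9)) 3.95
[[ 0.001 -0.968 -0.251  0.072]
 [ 1.     0.001  0.001  0.001]
 [-0.001 -0.251  0.968  0.02 ]
 [ 0.     0.     0.     1.   ]]
peg_top [([0.4906, -0.0808, 0.1453], 0.76), ([0.4062, -0.0821, 0.0139], 0.29)]
peg [([0.4925, -0.0836, 0.0365], 0.89)]
tea_tin []
carousel [([0.6057, -0.073, 0.0032], 0.62)]
tongue_tip [([0.4048, -0.0859, 0.0109], 0.91)]
[0.486, -0.081, 0.145] [316.53796964 233.30913122]
[0.4915, -0.081, 0.145] [316.25278593 241.40303752]
[0.486, -0.081, 0.032] [318.04562786 191.90117535]
[0.4915, -0.081, 0.032] [317.84997361 197.44831623]
```

View pics/wrist2.png

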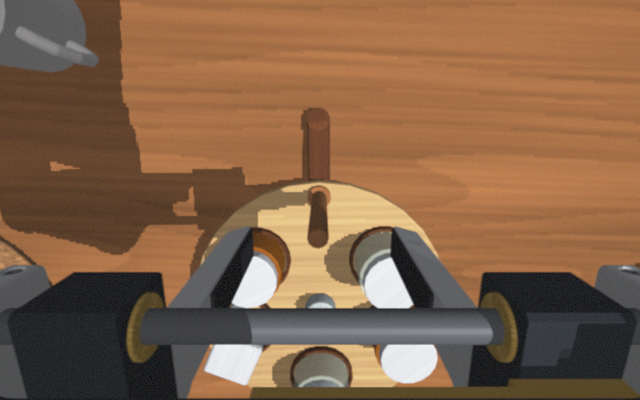

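The picture shows the peg's top at (317,238) and its foot at (318,195), between the fingers. That puts the peg at about (0.490, −0.081). Next I'll lower and close gently.

```bash
python3 -m inch '[{"slide":[-0.13,-0.03,0.2],"dr":[0,0,0],"claw":0.6},{"slide":[0,0,0.4],"dr":[0,0,0],"claw":0.6},{"slide":[0,0,0.4],"dr":[0,0,0],"claw":0.3},{"slide":[0,0,0.03],"dr":[0,0,0],"claw":-0.2},{"slide":[0,0,0],"dr":[0,0,0],"claw":-0.55},{"slide":[0,0,0],"dr":[0,0,0],"claw":-1},{"slide":[0,0,0],"dr":[0,0,0],"claw":-1},{"slide":[0,0,0],"dr":[0,0,0],"claw":-1},{"slide":[0,0,0],"dr":[0,0,0],"claw":-1}]' 15
python3 - <<'E'
from h import *
r=rel([.490,-.081,.125]);print(r[:3],r[3]["t"],r[3]["opening"],r[3]["grip_force"],r[3]["contact_force"])
E
```

```text
t: 5.38
eef_pos: [0.49, -0.079, 0.3071]
ee_rot: [-0.06, 3.141, -0.0]
contact_force: [0.3, 0.2, 2.1]
opening: 0.141
grip_force: 15.0
(array([ 0.  , -0.03,  0.03]), array([ 0.4901, -0.079 ,  0.1267]), np.float64(-177.8)) 5.375 0.14148774714016213 14.999666959047318 [0.30752471 0.19209366 2.08222414]
```

```bash
python3 -m inch '[{"slide":[0,0.027,0],"dr":[0,0,0.1],"claw":-1},{"slide":[-0.001,0.055,0],"dr":[0,0,0.2],"claw":-1},{"slide":[-0.002,0.082,0],"dr":[0,0,0.3],"claw":-1},{"slide":[-0.003,0.11,0],"dr":[0,0,0.4],"claw":-1},{"slide":[-0.003,0.11,0],"dr":[0,0,0.4],"claw":-1},{"slide":[-0.003,0.11,0],"dr":[0,0,0.4],"claw":-1},{"slide":[-0.003,0.11,0],"dr":[0,0,0.3],"claw":-1},{"slide":[-0.003,0.11,0],"dr":[0,0,0.5],"claw":-1},{"slide":[-0.003,0.11,0],"dr":[0,0,0.4],"claw":-1},{"slide":[-0.002,0.082,0],"dr":[0,0,0.3],"claw":-1},{"slide":[-0.001,0.055,0],"dr":[0,0,0.2],"claw":-1},{"slide":[0,0.027,0],"dr":[0,0,0.1],"claw":-1}]' 15
python3 - <<'E'
from h import *
r=rel([.6085,-.076,.125]);g=r[1];s=r[3]
print(r[:3],s["t"],s["opening"],s["grip_force"],np.round(s["contact_force"],1),np.round(s["wrist_torque"],2))
for c in ("top","scene"):
    im=capture(c);cv2.imwrite(f"pics/{c}3.png",im["color"])
    for n in ("tea_tin","carousel","peg_top"): print(c,n,m(n,c))
E
```

```text
t: 6.88
eef_pos: [0.5027, -0.0215, 0.3071]
ee_rot: [0.725, 3.055, -0.001]
contact_force: [5.0, -3.6, 0.1]
opening: 0.146
grip_force: 15.0
(array([-1.98, -0.02,  0.03]), array([ 0.5031, -0.0217,  0.1267]), np.float64(153.3)) 6.875 0.14637375874196354 15.000396519899368 [ 5.  -3.6  0.1] [-0.72 -0.89  0.06]
top tea_tin [([0.5902, -0.1551, 0.0338], 0.67), ([0.5914, 0.0055, 0.0354], 0.67)]
top carousel [([0.6092, -0.0729, -0.002], 0.92), ([0.6647, -0.0149, 0.0298], 0.66)]
top peg_top [([0.5334, -0.1086, 0.031], 0.38)]
scene tea_tin [([0.5882, -0.1606, 0.0297], 0.77)]
scene carousel [([0.6108, -0.0735, 0.004], 0.75)]
scene peg_top []
```

The grip holds. There is a 6 N radial force because the path runs slightly wide, so I'll trim inward and continue.

```bash
python3 -m inch '[{"slide":[-0.01,0.041,0],"dr":[0,0,0.15],"claw":-1},{"slide":[-0.008,0.082,0],"dr":[0,0,0.3],"claw":-1},{"slide":[-0.008,0.124,0],"dr":[0,0,0.45],"claw":-1},{"slide":[-0.006,0.137,0],"dr":[0,0,0.5],"claw":-1},{"slide":[-0.006,0.137,0],"dr":[0,0,0.5],"claw":-1},{"slide":[-0.005,0.137,0],"dr":[0,0,0.5],"claw":-1},{"slide":[-0.005,0.137,0],"dr":[0,0,0.5],"claw":-1},{"slide":[-0.005,0.137,0],"dr":[0,0,0.5],"claw":-1},{"slide":[-0.005,0.137,0],"dr":[0,0,0.5],"claw":-1},{"slide":[-0.004,0.124,0],"dr":[0,0,0.45],"claw":-1},{"slide":[-0.002,0.082,0],"dr":[0,0,0.3],"claw":-1},{"slide":[0,0.041,0],"dr":[0,0,0.15],"claw":-1}]' 15
python3 - <<'E'
from h import *
r=rel([.609,-.0757,.125]);g=r[1];s=r[3];d=g[:2]-[.609,-.0757]
print(r[:3],np.hypot(*d),np.degrees(np.arctan2(d[1],d[0])),s["t"],s["opening"],s["grip_force"],np.round(s["joint_positions"],2))
print("tool force",R.from_rotvec(s["ee_rot"]).inv().apply(s["contact_force"]).round(1))
for c in ("top","scene"):
    im=capture(c);cv2.imwrite(f"pics/{c}4.png",im["color"])
    print(c,m("tea_tin",c))
E
```

```text
t: 8.78
eef_pos: [0.5594, 0.0316, 0.3071]
ee_rot: [1.69, 2.647, -0.001]
contact_force: [0.0, -6.6, 4.8]
opening: 0.144
grip_force: 15.0
(array([-1.97, -0.  ,  0.03]), array([0.5594, 0.0314, 0.1267]), np.float64(114.9)) 0.11802783569988902 114.84973116219118 8.775 0.14442219679376736 15.00144436955452 [-0.01  0.42  1.6  -0.    1.12 -0.44]
tool force [-6.  -2.7 -4.8]
top []
scene [([0.5431, -0.134, 0.0316], 0.57)]
```

```bash
python3 -m inch '[{"slide":[-0.015,0.027,0],"dr":[0,0,0.1],"claw":-1},{"slide":[-0.012,0.055,0],"dr":[0,0,0.2],"claw":-1},{"slide":[-0.008,0.082,0],"dr":[0,0,0.3],"claw":-1},{"slide":[-0.006,0.11,0],"dr":[0,0,0.4],"claw":-1},{"slide":[-0.006,0.11,0],"dr":[0,0,0.4],"claw":-1},{"slide":[-0.004,0.11,0],"dr":[0,0,0.4],"claw":-1},{"slide":[-0.004,0.11,0],"dr":[0,0,0.4],"claw":-1},{"slide":[-0.004,0.11,0],"dr":[0,0,0.4],"claw":-1},{"slide":[-0.004,0.11,0],"dr":[0,0,0.4],"claw":-1},{"slide":[-0.002,0.082,0],"dr":[0,0,0.3],"claw":-1},{"slide":[-0.001,0.055,0],"dr":[0,0,0.2],"claw":-1},{"slide":[0,0.027,0],"dr":[0,0,0.1],"claw":-1}]' 15
python3 - <<'E'
from h import *
r=rel([.609,-.0757,.125]);g=r[1];s=r[3];d=g[:2]-[.609,-.0757]
print(r[:3],np.hypot(*d),np.degrees(np.arctan2(d[1],d[0])),s["t"],s["opening"],s["grip_force"],np.round(s["joint_positions"],2))
print("tool force",R.from_rotvec(s["ee_rot"]).inv().apply(s["contact_force"]).round(1))
for c in ("top","scene"):
    for k in range(3):
        im=capture(c);cv2.imwrite(f"pics/{c}5.png",im["color"])
        print(c,m("tea_tin",c),m("carousel",c)[:1],m("tongue_tip",c)[:1],m("front_place",c)[:1])
for c,x,y in (("top",290,150),("scene",220,120)):
    im=cv2.imread(f"pics/{c}5.png")[y:y+120,x:x+150];cv2.imwrite(f"pics/{c}5c.png",cv2.resize(im,None,fx=4,fy=4,interpolation=cv2.INTER_CUBIC))
E
```

```text
t: 10.48
eef_pos: [0.6178, 0.0408, 0.3071]
ee_rot: [-2.295, -2.144, -0.0]
contact_force: [-2.6, -0.1, 6.1]
opening: 0.144
grip_force: 15.0
(array([-1.95, -0.01,  0.03]), array([0.6177, 0.0409, 0.1267]), np.float64(86.1)) 0.11692412069372171 85.73283605265684 10.475 0.14357724281243828 15.001812279224396 [0.01 0.54 1.41 0.   1.19 0.07]
tool force [-0.2 -2.6 -6.1]
top [([0.5267, -0.0896, 0.034], 0.73)] [([0.6099, -0.0716, -0.001], 0.86)] [([0.4056, -0.0849, 0.0137], 0.74)] [([0.5236, -0.0791, 0.0357], 0.71)]
top [([0.5256, -0.089, 0.0334], 0.52)] [] [([0.4062, -0.0813, 0.0133], 0.82)] [([0.5256, -0.0822, 0.0318], 0.97)]
top [([0.5281, -0.0916, 0.0324], 0.76), ([0.6741, -0.0289, 0.035], 0.7)] [([0.6082, -0.077, -0.0056], 0.65)] [([0.4064, -0.0832, 0.0127], 0.79)] [([0.5277, -0.0807, 0.0367], 0.97)]
scene [([0.6782, -0.0988, 0.0276], 0.51)] [] [([0.6014, -0.1602, 0.0325], 0.56)] [([0.5267, -0.077, 0.0314], 0.69)]
scene [] [([0.6094, -0.0737, -0.0003], 0.77)] [] [([0.5252, -0.0822, 0.0359], 0.91)]
scene [] [([0.6084, -0.0769, 0.0005], 0.78)] [] [([0.5252, -0.0803, 0.0318], 0.69)]
```

View pics/top5c.png

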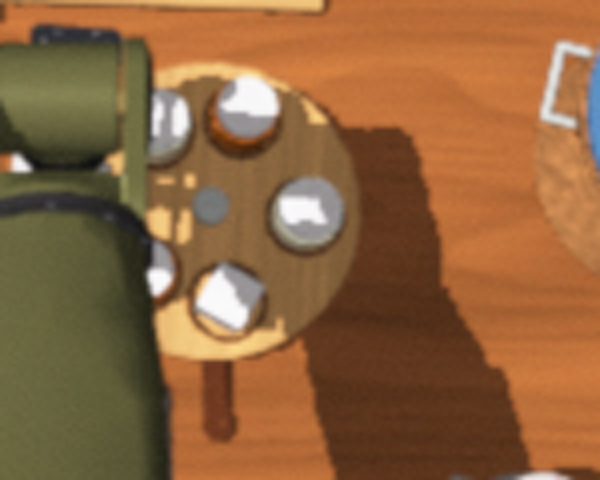

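View pics/scene5c.png

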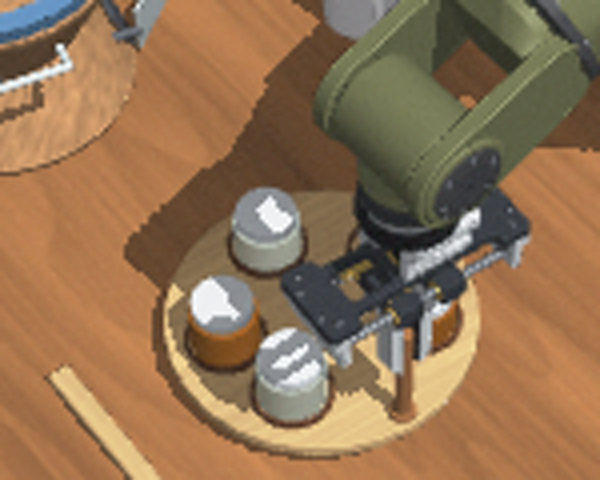

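The top crop shows the tin at (229,299), just right of the tongue, which is centred at x≈219. About 10 mm (7°) remains, and the jars are upright in their rings.

```bash
python3 -m inch '[{"slide":[0,0.03,0],"dr":[0,0,0.11],"claw":-1},{"slide":[-0.001,0.06,0],"dr":[0,0,0.22],"claw":-1},{"slide":[-0.001,0.06,0],"dr":[0,0,0.22],"claw":-1},{"slide":[-0.001,0.05,0],"dr":[0,0,0.18],"claw":-1},{"slide":[0,0.03,0],"dr":[0,0,0.11],"claw":-1},{"slide":[0,0,0],"dr":[0,0,0],"claw":-1},{"slide":[0,0,0],"dr":[0,0,0],"claw":-1}]' 15
python3 - <<'E'
from h import *
r=rel([.609,-.0757,.125]);g=r[1];s=r[3];d=g[:2]-[.609,-.0757]
print(np.hypot(*d),np.degrees(np.arctan2(d[1],d[0])),s["t"],s["opening"],s["grip_force"])
print("tool force",R.from_rotvec(s["ee_rot"]).inv().apply(s["contact_force"]).round(1))
P={}
for k in range(5):
    im=capture("top")
    for n in ("tea_tin","carousel","tongue_tip","front_place"):
        l=[d["location"] for d in mark_of(n,"top")[:1]]
        P.setdefault(n,[]).extend(l)
for n in P: print(n,len(P[n]),np.round(np.median(P[n],0),4))
for n in("tea_tin",):
    l=cut_out(n,"top"); 
    if l:
        ys,xs=np.nonzero(l[0]["mask"]);print(n,l[0]["conf"],xs.mean(),ys.mean(),len(xs))
# projections on the top picture of tin centre height mid for candidate front place
for p in ([.609,-.0757,.032],[.526,-.079,.088],[.526,-.079,.032],[.407,-.0835,.012]):
    print(p,cv2.projectPoints(np.array([p]),np.array(im["rvec"],float),np.array(im["tvec"],float),im["K"],None)[0].ravel().round(1))
cv2.imwrite("pics/top6c.png",cv2.resize(im["color"][150:270,290:440],None,fx=5,fy=5,interpolation=cv2.INTER_CUBIC))
E
```

```text
t: 12.85
eef_pos: [0.6313, 0.0389, 0.3071]
ee_rot: [-2.416, -2.007, 0.0]
contact_force: [-2.8, -1.1, 6.1]
opening: 0.144
grip_force: 15.0
0.11682863518846738 79.04593735660167 12.85 0.14350181323317796 15.001555234193802
tool force [-1.6 -2.6 -6.1]
tea_tin 4 [ 0.5262 -0.0796  0.0328]
carousel 5 [ 0.6095 -0.0745 -0.0028]
tongue_tip 5 [ 0.4055 -0.0819  0.0144]
front_place 5 [ 0.5254 -0.0812  0.0339]
tea_tin 0.45 343.53333333333336 224.57142857142858 210
[0.609, -0.0757, 0.032] [341.3 201.3]
[0.526, -0.079, 0.088] [343.2 223.2]
[0.526, -0.079, 0.032] [342.2 225. ]
[0.407, -0.0835, 0.012] [343.1 260. ]
```

View pics/top6c.png

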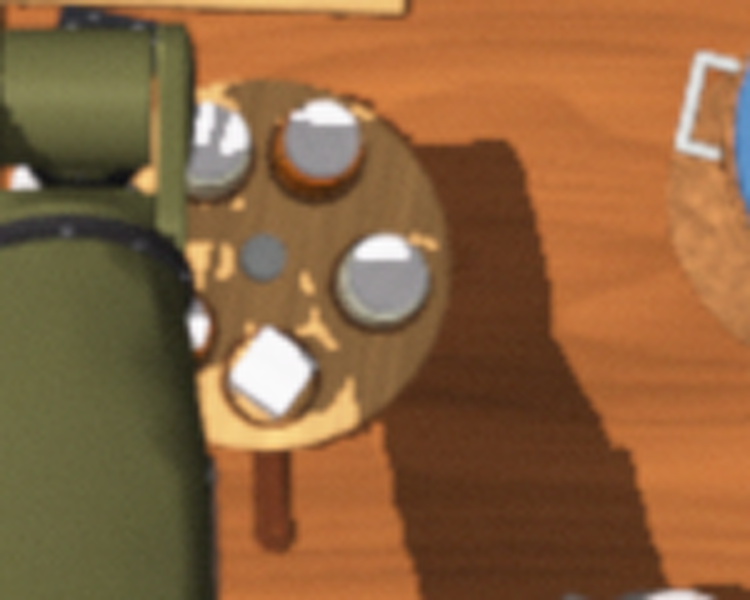

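Run:
```python
from h import *
for c in ("wrist","top"):
    P={}
    for k in range(6 if c=="top" else 5):
        im=capture(c)
        for n in ("tea_tin","tongue_tip","front_place","carousel"):
            P.setdefault(n,[]).extend([d["location"] for d in mark_of(n,c)[:1]])
    cv2.imwrite(f"pics/{c}7.png",im["color"])
    for n in P: print(c,n,len(P[n]),np.round(np.median(P[n],0),4) if P[n] else "",np.round(np.std(P[n],0),4) if P[n] else "")
print(read_state()["t"])
```

```text
wrist tea_tin 1 [ 0.679  -0.0394  0.0295] [0. 0. 0.]
wrist tongue_tip 5 [ 0.4063 -0.0837  0.0114] [0.0013 0.0011 0.0011]
wrist front_place 1 [ 0.6056 -0.0732 -0.0012] [0. 0. 0.]
wrist carousel 5 [ 0.605  -0.0725  0.0024] [0.001  0.0013 0.0016]
top tea_tin 6 [ 0.526  -0.0797  0.0346] [0.0012 0.0015 0.0011]
top tongue_tip 6 [ 0.4064 -0.0827  0.0134] [0.0011 0.0016 0.0012]
top front_place 5 [ 0.5251 -0.0817  0.035 ] [0.0014 0.0008 0.0014]
top carousel 6 [ 0.6093 -0.0751 -0.0034] [0.0019 0.0008 0.0014]
16.9
```

View pics/wrist7.png

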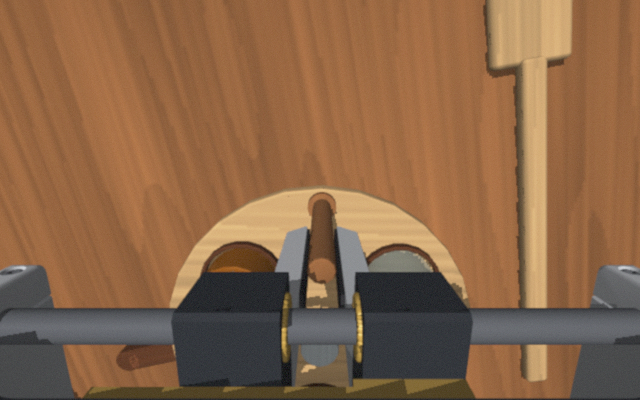

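The wrist picture shows the peg held upright between the pads at (321,235), with its foot at (322,203). The top-view measurements put the tin at y = −0.080. The tongue line there is at −0.078 and front_place at −0.082, so the tin is in line and I'm handing in.

```bash
python3 -c "
from rig import *
s=read_state();print(s['t'],s['grip_force'],abs(s['qvel']).max() if hasattr(s['qvel'],'max') else s['qvel'])
print(sign_off())"
```

```text
16.9 15.001427829265594 0.0011271443261183633
the job is handed in; nothing more can be done
None
```

The job is handed in after 16.9 s: the tea tin measures within about 2 mm of the front place over the tongue, and the arm still holds the peg at 15 N so the carousel stays put.

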